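# Take the potted cactus off the spring scale without letting the pan snap up

## Robot

A 7-joint arm with a two-finger parallel gripper is mounted at the origin on the work surface. World frame = base frame: x ahead of the robot, y to its left, z up, the work surface at z = 0. Lengths are in m, angles in rad, forces in N, time in s.
With the tool pointing down it reaches from about 0.35 to 0.775 m from the base axis. Payload 3.1 kg.
Tool frame: the origin (TCP) lies at the very end of the fingers, on their centre line; the grasp point (between the pads) lies 19 mm behind it; y points along the fingers, x is the direction in which the jaws open and shut, and the axes are right-handed (so a half turn about y gives the same grasp; the last joint's range is limited). The gripper opens to 85 mm and grips with 20 to 120 N. Pads are 22 mm wide; open, the fingers measure 114 mm over their backs; the gripper's body (76 mm by 85 mm) begins 54 mm behind the grasp point. The pads swing forward as they close: fully open they stand 13 mm farther back than shut.
Start: joints at [1.182, 0.311, 0.014, 1.512, -0.004, 1.319, -0.027], TCP at [0.187, -0.517, 0.231] pointing down, gripper open.
Joint ranges: [-2.7, 2.7], [-0.3, 1.91], [-1.27, 1.3], [0.12, 2.57], [-1.44, 4.58], [0.2, 2.03], [-3.05, 3.05]. Speed limits (rad/s): [2.79, 2.79, 3.14, 3.14, 3.14, 3.14, 3.14].

## Interface

Orientations are given as a rotation vector (axis times angle).
In Python, from station import bot, grab_frame, camera_info, finder gives the robot as it stands.
- The arm moves only by the tool step_arm, never from a script. Its argument "rows" is a list of rows, each a list of 5 numbers: the shift along the tool's x, y, z in m, then the turn about the tool's y in rad, then the finger opening in m, from 0 to 0.0854. A call has 1 to 5 rows; each row is the pose to reach, as a shift and turn from the pose commanded when the call began, along the tool's axes at that moment; what a row does not reach only later rows make up. A row lasts 1/8 s, in which the tool goes at most 62.5 mm and 10.7 degrees, less where a joint would pass 70% of its speed; a pose out of reach is approached as far as the arm can. A call with a gripper value outside its range is refused whole. The fingers move at their own pace and stop on an object; "squeeze" is the grip in N (left out, the last holds). Time passes only in rows, so rows that repeat a pose let the fingers close. It gives the time, the measured TCP pose, the force and the opening at its end, in the units of the state.
- bot.read_state(): the state, without advancing time (a new reading comes with each control period).
- grab_frame(name): name is "scene" or "top"; returns the picture (480x640x3 uint8, red, green, blue); there is no depth.
- camera_info(name): a dict with "K" (3x3 intrinsics, pixels), "dist_coeffs" ([k1, k2, p1, p2, k3] as OpenCV has them; the pictures are not rectified), "R" (3x3) and "t" (3): a world point X has camera coordinates R X + t. Camera axes: x right, y down, z forward; pixel columns grow to the right and rows downward; lengths in m; the calibration is good to about 2 mm. A picture is of the moment at which its call begins. camera_info takes no time and is no camera call.
- bot.finish_job(): hands the job in, once; it reports no verdict.
Trained networks look in the newest picture that a camera, given by its name, has taken for a name from the list of things; names that differ only in an ending like _2 or _b are one class to them, and where a whole thing is asked for, a point or a joint stands for the part that bears it (a point fixed in the world has none). Each returns a list of dicts, best first, with "conf" (0 to 1); they miss things now and then, are a little off and sometimes report something else, mostly with a low value. They report only what shows in the picture. A call takes as long as a camera call. They do not tell look-alikes from the thing itself.
- finder.spot_in(name, camera): "pixel" ([row, column] in pixels, amid what is visible of it).
- finder.place_of(name, camera): "pixel" ([row, column] in pixels: a listed point, or the origin of a listed thing).
The state is a dict: "time_s": time; "joint_positions": joint angles; "qvel": joint speeds; "effort": joint torques, N m; "tool_pos": TCP position; "tcp_rot": TCP orientation; "wrist_force": force on the tool from outside, world axes, zero at the start; "ft_torque": the same for the moment, N m; "width": finger opening in m.
Only numpy, scipy, OpenCV 4.12 (cv2) and the standard library are available. Lean on these libraries where they do the work, as an engineer would, in place of code of your own. Each camera call takes 0.05 s, during which the arm holds its last target. There are 200 camera calls.

## Task

The little potted cactus on the kitchen scale has been weighed: lift it off slowly, so that the scale's spring pan comes up gently with it instead of snapping up, and then set it down upright, without dropping it, in the middle of the empty saucer. Leave the other potted cactus where it is.

Things in the scene. Friction and masses are not known exactly. Their poses are not given: they have to be found in the camera images.
- pot: Potted cactus standing on the spring scale's pan: hard grey silicone pot, round, 70 mm tall, 58 mm across at the foot, 64 mm at the rim, filled with pebbles, with a round green cactus whose crown is 78 mm above the foot. 280 to 420 g. Grip it from above across the outside of the pot. Origin: centre of its underside, z up; within 20 mm of the centre of the pan.
- scale_pan (a joint): Downward travel (m) of the scale's flat round steel pan, 124 mm across: 0 = fully up, top 90 mm above the shelf; 0.035 = fully down. It stands on a fixed white housing 110x120x45 mm. Spring 150 N/m: the pot sinks it 15 to 25 mm; unloaded suddenly it shoots up. Rising faster than 100 mm/s counts as snapping; raising the pot at 20 mm/s until it reads 0 is safe.
- saucer: The empty white ceramic saucer on the shelf: round, 114 mm across the rim, 16 mm high, its flat inner floor about 84 mm across and 6 mm above its underside. Loose, 200 g. Origin: centre of its underside, z up.
- pot2: The other potted cactus, alike in every way, which stands on a saucer of its own on the shelf: to be left alone. Origin: centre of its underside.
Things that resemble listed ones, but are neither listed nor needed, are in the scene too. What is shaped like the saucer but orange is not meant.

How it is judged:
By the outcome, as a careful person would: the job done as asked, in the order asked, and still so for the second after the job is handed in, with the robot touching nothing.
It also fails if it takes over 43 s, if anything falls off the work surface, if the arm or the gripper's body presses on something with over 40 N, if the wrist force passes 120 N, or if a joint passes its speed limit or range.

## Working session

There is one attempt and no reset: what is moved stays moved. The work goes in short steps, Python scripts to look and compute and a tool call to move; the robot and the scene stay as the last step left them, time stands still between calls to the robot, and variables do not carry over. Pictures are saved under pics/ and viewed, about 8 in all and at most 12, crops included, and the job is handed in when it is done.

Besides the shell and the picture viewer there is one more tool, called after "Call:" in YAML: its name, and indented under it one key for each argument. step_arm: Moves the arm, as the interface text tells. Its arguments: {"type":"object","properties":{"rows":{"type":"array"},"squeeze":{"type":"number"}},"required":["rows"]}

```bash
mkdir -p pics; ls; cat > h.py <<'E'
import numpy as np, cv2
from station import bot, grab_frame, camera_info, finder
from scipy.spatial.transform import Rotation as Ro
def ray(cam,px,z):
    c=camera_info(cam);K=np.array(c["K"],float);R=np.array(c["R"]);t=np.array(c["t"])
    u=cv2.undistortPoints(np.array([[[px[1],px[0]]]],float),K,np.array(c["dist_coeffs"],float))[0,0]
    d=R.T@np.array([u[0],u[1],1]);o=-R.T@t
    return o+d*(z-o[2])/d[2]
def proj(cam,X):
    c=camera_info(cam)
    p=cv2.projectPoints(np.array(X,float).reshape(-1,1,3),cv2.Rodrigues(np.array(c["R"],float))[0],np.array(c["t"],float),np.array(c["K"],float),np.array(c["dist_coeffs"],float))[0]
    return p[:,0]
def snap(cam,name):
    im=grab_frame(cam);cv2.imwrite(f"pics/{name}.png",im[:,:,::-1]);return im
E
python3 - <<'E'
from h import *
s=bot.read_state();print(s["time_s"],s["tool_pos"],s["tcp_rot"],s["width"],s["wrist_force"]);print(Ro.from_rotvec(s["tcp_rot"]).as_matrix().round(3))
for cam in("scene","top"):
    snap(cam,cam+"1")
    c=camera_info(cam);print(cam,(-np.array(c["R"]).T@np.array(c["t"])).round(3))
    for n,z in(("pot",.07),("scale_pan",.07),("saucer",0),("pot2",.006)):
        for f in (finder.place_of,finder.spot_in):
            for d in f(n,cam):print(n,f.__name__,np.round(d["pixel"]),round(d["conf"],2),ray(cam,d["pixel"],z).round(3))
E
```

```text
pics
0.0 [ 0.18671938 -0.51658095  0.23022926] [-1.35228999  0.95139313 -0.94818284] 0.08585554698569665 [-0.34508945  0.77725669  0.1584415 ]
[[ 0.34  -0.001  0.94 ]
 [-0.94   0.002  0.34 ]
 [-0.002 -1.    -0.   ]]
scene [ 0.903 -0.29   0.828]
pot call [330. 213.] 0.8 [ 0.545 -0.271  0.07 ]
pot call [250. 302.] 0.68 [ 0.502 -0.044  0.07 ]
pot call [240. 300.] 0.85 [ 0.482 -0.035  0.07 ]
pot call [324. 206.] 0.77 [ 0.528 -0.274  0.07 ]Traceback (most recent call last):
  File "<stdin>", line 8, in <module>
ValueError: it knows: pot, saucer
```

```bash
python3 - <<'E'
from h import *
for cam in("scene","top"):
    im=snap(cam,cam+"2")
    c=camera_info(cam);print(cam,(-np.array(c["R"]).T@np.array(c["t"])).round(3))
    for n,z in(("pot",.07),("pot",.006),("saucer",0)):
        for nm in("place_of","spot_in"):
            for d in getattr(finder,nm)(n,cam):print(n,z,nm,np.round(d["pixel"]),round(d["conf"],2),ray(cam,d["pixel"],z).round(3))
E
```

```text
scene [ 0.903 -0.29   0.828]
pot 0.07 place_of [332. 210.] 0.8 [ 0.545 -0.276  0.07 ]
pot 0.07 place_of [250. 302.] 0.76 [ 0.504 -0.045  0.07 ]
pot 0.07 spot_in [238. 301.] 0.68 [ 0.479 -0.03   0.07 ]
pot 0.07 spot_in [325. 209.] 0.59 [ 0.533 -0.27   0.07 ]
pot 0.006 place_of [332. 210.] 0.8 [ 0.515 -0.275  0.006]
pot 0.006 place_of [250. 302.] 0.76 [ 0.47  -0.024  0.006]
pot 0.006 spot_in [238. 301.] 0.68 [ 0.443 -0.008  0.006]
pot 0.006 spot_in [325. 209.] 0.59 [ 0.501 -0.269  0.006]
saucer 0 place_of [217. 448.] 0.68 [ 0.595  0.294 -0.   ]
saucer 0 place_of [171. 390.] 0.58 [0.41  0.283 0.   ]
saucer 0 spot_in [167. 390.] 0.94 [0.4  0.29 0.  ]
saucer 0 spot_in [211. 449.] 0.93 [0.583 0.309 0.   ]
top [0.389 0.024 0.964]
pot 0.07 place_of [227. 472.] 0.87 [ 0.549 -0.278  0.07 ]
pot 0.07 place_of [273. 320.] 0.77 [ 0.473 -0.02   0.07 ]
pot 0.07 spot_in [271. 327.] 0.86 [ 0.477 -0.033  0.07 ]
pot 0.006 place_of [227. 472.] 0.87 [ 0.561 -0.3    0.006]
pot 0.006 place_of [273. 320.] 0.77 [ 0.479 -0.024  0.006]
pot 0.006 spot_in [271. 327.] 0.86 [ 0.483 -0.037  0.006]
saucer 0 place_of [216. 140.] 0.96 [0.587 0.295 0.   ]
saucer 0 place_of [312. 150.] 0.66 [0.415 0.273 0.   ]
saucer 0 spot_in [213. 140.] 0.88 [0.591 0.296 0.   ]
saucer 0 spot_in [313. 146.] 0.74 [0.414 0.279 0.   ]
```

View pics/scene2.png

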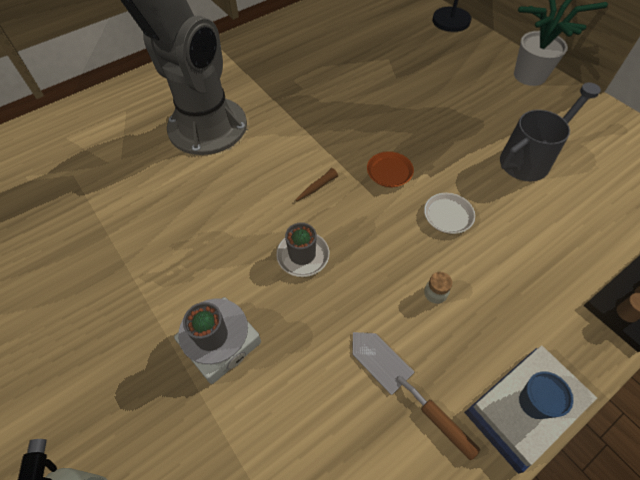

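View pics/top2.png

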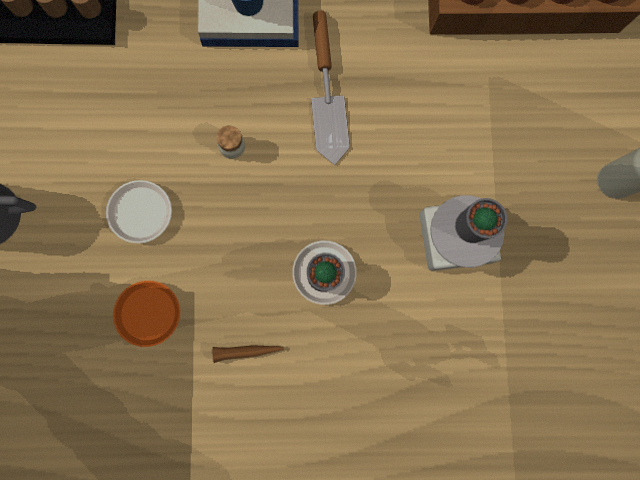

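```bash
cat >> h.py <<'E'
def tri(pa,pb):
    P=[];U=[]
    A=[];b=[]
    for cam,px in(("scene",pa),("top",pb)):
        o=-np.array(camera_info(cam)["R"]).T@np.array(camera_info(cam)["t"]);d=ray(cam,px,0)-o;d/=np.linalg.norm(d)
        M=np.eye(3)-np.outer(d,d);A.append(M);b.append(M@o)
    x=np.linalg.solve(sum(A),sum(b));return x,[np.linalg.norm(M@x-c) for M,c in zip(A,b)]
def blobs(mask,amin=60):
    n,l,st,ce=cv2.connectedComponentsWithStats(mask.astype(np.uint8))
    return [(st[i,4],ce[i][::-1],l==i) for i in range(1,n) if st[i,4]>=amin]
def green(im):
    h=cv2.cvtColor(im,cv2.COLOR_RGB2HSV);return blobs((h[...,0]>45)&(h[...,0]<90)&(h[...,1]>90))
E
python3 - <<'E'
from h import *
I={c:cv2.imread(f"pics/{c}2.png")[:,:,::-1].copy() for c in("scene","top")}
for c in I:
    for a,ce,_ in green(I[c]):print(c,"green",a,ce.round(1))
print("place tri",tri((331,211.5),(227,472)))
for c,(r,k) in(("scene",(214,449)),("top",(212,140))):
    h=cv2.cvtColor(I[c],cv2.COLOR_RGB2HSV);m=(h[...,1]<45)&(h[...,2]>110)
    w=np.zeros_like(m);w[r-45:r+45,k-45:k+45]=1
    bs=max(blobs(m&w),key=lambda b:b[0]);ct=max(cv2.findContours(bs[2].astype(np.uint8),cv2.RETR_EXTERNAL,2)[0],key=len)
    e=cv2.fitEllipse(ct);print(c,"saucer",e,ray(c,e[0][::-1],.012).round(4))
    pts=np.array([ray(c,p[0][::-1],.016)[:2] for p in ct]);print(cv2.minEnclosingCircle(pts.astype(np.float32)))
crop=np.hstack([cv2.resize(I["scene"][280:400,150:290],(400,343)),cv2.resize(I["top"][180:300,400:540],(400,343))])
cv2.imwrite("pics/crop.png",crop[:,:,::-1])
E
```

```text
scene green 1295 [ 20.2 558. ]
scene green 119 [236.9 301.2]
scene green 199 [321.6 203.8]
top green 409 [218.5 485. ]
top green 361 [271.9 325. ]
place tri (array([ 0.54773736, -0.27422262,  0.07931223]), [np.float64(0.0016638740452629395), np.float64(0.0016638740452630538)])
scene saucer ((449.26416015625, 212.7056121826172), (38.5123405456543, 51.33037567138672), 106.20478057861328) [0.5917 0.2968 0.012 ]
((0.5917278528213501, 0.29494303464889526), 0.05681868642568588)
top saucer ((138.40548706054688, 211.2105712890625), (61.335601806640625, 64.9527816772461), 70.85871887207031) [0.5924 0.2951 0.012 ]
((0.5919212698936462, 0.29386696219444275), 0.05660530924797058)
```

View pics/crop.png

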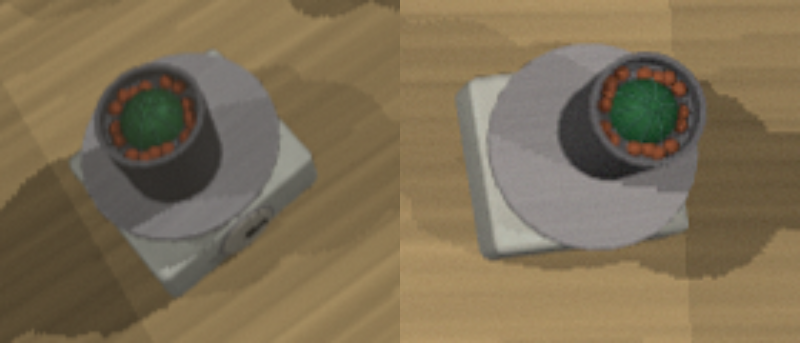

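```bash
python3 - <<'E'
from h import *
print(tri((321.3,202.9),(217.8,487.5)),tri((321.6,203.8),(218.5,485)))
I={c:cv2.imread(f"pics/{c}2.png").copy() for c in("scene","top")}
a=np.linspace(0,2*np.pi,60)
for z in(.137,.142,.147,.152):print(z,ray("scene",(321.3,202.9),z).round(4),ray("top",(217.8,487.5),z).round(4))
def ci(c,z,r):return np.c_[c[0]+r*np.cos(a),c[1]+r*np.sin(a),0*a+z]
out=[]
for c,sl in(("scene",(280,150)),("top",(180,400))):
    im=cv2.resize(I[c][sl[0]:sl[0]+120,sl[1]:sl[1]+140],(560,480))[:, :]
    for (z,r) in((.142,.032),(.072,.029)):
        p=(proj(c,ci((.549,-.275),z,r))-[sl[1],sl[0]])*4
        cv2.polylines(im,[p.astype(int)],True,(0,255,255),1)
    out.append(cv2.resize(im,(400,343)))
cv2.imwrite("pics/ov.png",np.hstack(out))
E
```

```text
(array([ 0.55176547, -0.27903537,  0.1378265 ]), [np.float64(0.0020696169284978765), np.float64(0.002069616928497868)]) (array([ 0.55126548, -0.27739366,  0.13329172]), [np.float64(0.0013454715705197035), np.float64(0.0013454715705197785)])
0.137 [ 0.5526 -0.2773  0.137 ] [ 0.551  -0.2813  0.137 ]
0.142 [ 0.5551 -0.2774  0.142 ] [ 0.5501 -0.2794  0.142 ]
0.147 [ 0.5576 -0.2774  0.147 ] [ 0.5491 -0.2776  0.147 ]
0.152 [ 0.5602 -0.2775  0.152 ] [ 0.5481 -0.2757  0.152 ]
```

View pics/ov.png

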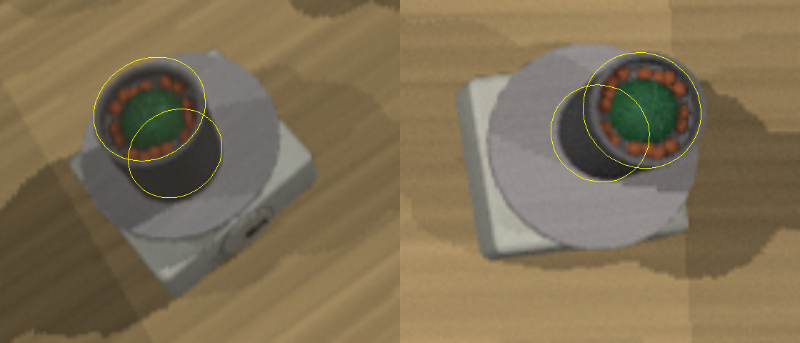

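Call:
step_arm:
  rows:
    - [-0.01,0,0.045,0,0.0854]
    - [-0.022,0,0.095,0,0.0854]
    - [-0.035,0,0.148,0,0.0854]
    - [-0.048,0,0.201,0,0.0854]
    - [-0.06,0,0.254,0,0.0854]

```text
time_s: 1.48
tool_pos: [0.4068, -0.3735, 0.2315]
tcp_rot: [-1.354, 0.95, -0.951]
wrist_force: [-0.7, -0.5, -0.9]
width: 0.0854
```

Call:
step_arm:
  rows:
    - [-0.012,0,0.053,0,0.0854]
    - [-0.024,0,0.1,0,0.0854]
    - [-0.032,0,0.135,0,0.0854]
    - [-0.038,0,0.16,0,0.0854]
    - [-0.04,0,0.17,0,0.0854]

```text
time_s: 2.1
tool_pos: [0.5531, -0.2772, 0.231]
tcp_rot: [-1.354, 0.948, -0.947]
wrist_force: [-0.6, -0.5, -0.0]
width: 0.0853
```

```bash
python3 - <<'E'
from h import *
s=bot.read_state();print(s["time_s"],s["tool_pos"],s["joint_positions"],s["wrist_force"],s["width"])
R=Ro.from_rotvec(s["tcp_rot"]).as_matrix();print(R.round(3))
print("to pot",(R.T@(np.array([.5515,-.2785,.18])-s["tool_pos"])).round(4))
im=cv2.imread
I={}
for c,sl in(("scene",(220,110)),("top",(130,380))):
    I[c]=cv2.resize(snap(c,c+"3")[sl[0]:sl[0]+200,sl[1]:sl[1]+220],(400,364))
cv2.imwrite("pics/c3.png",np.hstack([I["scene"],I["top"]])[:,:,::-1])
E
```

```text
2.1 [ 0.55306192 -0.27720579  0.23098508] [ 0.55625866  0.46350966 -0.1829795   1.29975621  0.08176682  1.38594976
 -0.84379714] [-0.55256124 -0.45135305 -0.00713132] 0.08525750125319141
[[ 0.343  0.     0.939]
 [-0.939  0.001  0.343]
 [-0.001 -1.     0.   ]]
to pot [ 0.0007  0.051  -0.0019]
```

View pics/c3.png

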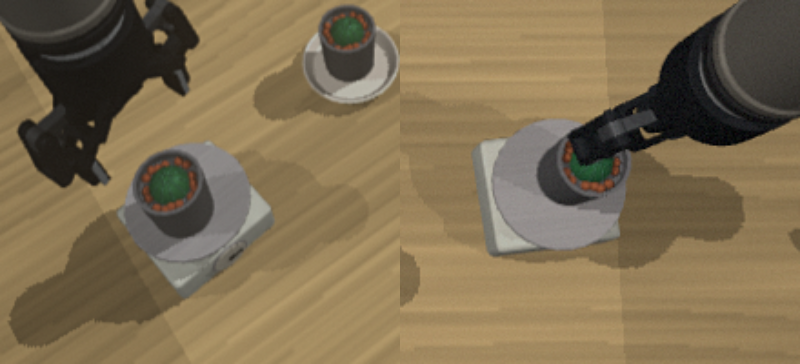

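Call:
step_arm:
  rows:
    - [0.001,0.02,-0.002,0,0.0854]
    - [0.001,0.045,-0.002,0,0.0854]
    - [0.001,0.07,-0.002,0,0.0854]
    - [0.001,0.09,-0.002,0,0.0854]
    - [0.001,0.1,-0.002,0,0.0854]

```text
time_s: 2.82
tool_pos: [0.5481, -0.2823, 0.1302]
tcp_rot: [-1.354, 0.954, -0.951]
wrist_force: [-0.4, -0.7, 0.5]
width: 0.0856
```

Call:
step_arm:
  rows:
    - [0,0.01,0,0,0.0854]
    - [0,0.02,0,0,0.0854]
    - [0,0.03,0,0,0.0854]
    - [0,0.037,0,0,0.0854]
    - [0,0.038,0,0,0.0854]

```text
time_s: 3.45
tool_pos: [0.5499, -0.2805, 0.0926]
tcp_rot: [-1.354, 0.951, -0.949]
wrist_force: [0.3, 1.0, -0.0]
width: 0.0859
```

```bash
python3 - <<'E'
from h import *
s=bot.read_state();print(s["time_s"],s["tool_pos"],s["wrist_force"],s["width"])
I={}
for c,sl in(("scene",(250,130)),("top",(150,400))):
    I[c]=cv2.resize(snap(c,c+"4")[sl[0]:sl[0]+140,sl[1]:sl[1]+160],(400,350))
cv2.imwrite("pics/c4.png",np.hstack([I["scene"],I["top"]])[:,:,::-1])
E
```

```text
3.45 [ 0.54986092 -0.28045615  0.0926183 ] [ 0.32709122  0.97098747 -0.03121883] 0.08590765386197081
```

View pics/c4.png

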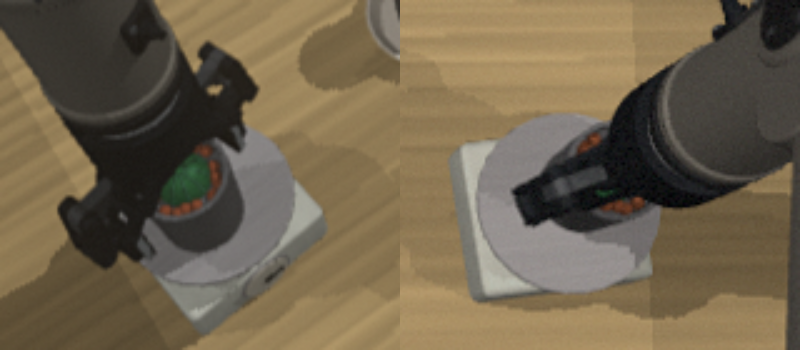

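Call:
step_arm:
  rows:
    - [0,0,0,0,0.075]
    - [0,0,0,0,0.068]
    - [0,0,0,0,0.064]
    - [0,0,0,0,0.06]
    - [0,0,0,0,0.055]
  squeeze: 45

```text
time_s: 4.18
tool_pos: [0.5501, -0.2799, 0.0932]
tcp_rot: [-1.353, 0.95, -0.949]
wrist_force: [-0.4, 1.5, 0.1]
width: 0.062
```

Call:
step_arm:
  rows:
    - [0,0,0,0,0.05]
    - [0,0,0,0,0.05]
    - [0,0,0,0,0.05]
    - [0,0,0,0,0.05]
  squeeze: 45

```text
time_s: 4.68
tool_pos: [0.5503, -0.2807, 0.0933]
tcp_rot: [-1.353, 0.95, -0.95]
wrist_force: [-0.9, 1.9, 0.3]
width: 0.0623
```

Call:
step_arm:
  rows:
    - [0,-0.001,0,0,0.05]
    - [0,-0.003,0,0,0.05]
    - [0,-0.005,0,0,0.05]
    - [0,-0.007,0,0,0.05]
    - [0,-0.009,0,0,0.05]

```text
time_s: 5.3
tool_pos: [0.5502, -0.281, 0.1024]
tcp_rot: [-1.354, 0.95, -0.95]
wrist_force: [0.2, 1.1, -1.4]
width: 0.062
```

Call:
step_arm:
  rows:
    - [0,-0.002,0,0,0.05]
    - [0,-0.004,0,0,0.05]
    - [0,-0.006,0,0,0.05]
    - [0,-0.008,0,0,0.05]
    - [0,-0.01,0,0,0.05]

```text
time_s: 5.92
tool_pos: [0.55, -0.281, 0.1122]
tcp_rot: [-1.354, 0.95, -0.95]
wrist_force: [0.6, 0.5, -3.2]
width: 0.0618
```

Call:
step_arm:
  rows:
    - [0,-0.002,0,0,0.05]
    - [0,-0.004,0,0,0.05]
    - [0,-0.006,0,0,0.05]
    - [0,-0.008,0,0,0.05]
    - [0,-0.01,0,0,0.05]

```text
time_s: 6.55
tool_pos: [0.5501, -0.2807, 0.1224]
tcp_rot: [-1.354, 0.95, -0.95]
wrist_force: [0.2, 0.4, -3.3]
width: 0.0617
```

Call:
step_arm:
  rows:
    - [0,-0.002,0,0,0.05]
    - [0,-0.004,0,0,0.05]
    - [0,-0.006,0,0,0.05]
    - [0,-0.008,0,0,0.05]
    - [0,-0.01,0,0,0.05]

```text
time_s: 7.18
tool_pos: [0.5502, -0.2807, 0.1324]
tcp_rot: [-1.354, 0.95, -0.95]
wrist_force: [-0.6, 0.0, -4.5]
width: 0.0621
```

Call:
step_arm:
  rows:
    - [0,-0.005,0,0,0.05]
    - [0,-0.015,0,0,0.05]
    - [0,-0.03,0,0,0.05]
    - [0,-0.04,0,0,0.05]
    - [0,-0.045,0,0,0.05]

```text
time_s: 7.8
tool_pos: [0.5508, -0.281, 0.1788]
tcp_rot: [-1.353, 0.948, -0.952]
wrist_force: [0.0, -0.5, -3.2]
width: 0.0618
```

```bash
python3 - <<'E'
from h import *
s=bot.read_state();print(s["time_s"],s["tool_pos"],s["joint_positions"],s["wrist_force"],s["width"])
R=Ro.from_rotvec(s["tcp_rot"]).as_matrix();print(R.round(3))
I={}
for c,sl in(("scene",(220,110)),("top",(130,380))):
    I[c]=cv2.resize(snap(c,c+"5")[sl[0]:sl[0]+200,sl[1]:sl[1]+220],(400,364))
cv2.imwrite("pics/c5.png",np.hstack([I["scene"],I["top"]])[:,:,::-1])
print(R.T@(np.array([.592,.2945,.2])-s["tool_pos"]))
E
```

```text
7.8 [ 0.55075321 -0.28095578  0.17877113] [ 0.56353142  0.48853586 -0.1800675   1.39062889  0.08830898  1.26814627
 -0.84603233] [ 0.00854634 -0.47431966 -3.23739407] 0.061798770576067384
[[ 0.34   0.002  0.94 ]
 [-0.94  -0.001  0.34 ]
 [ 0.002 -1.     0.001]]
[-0.52713944 -0.02169779  0.23442384]
```

View pics/c5.png

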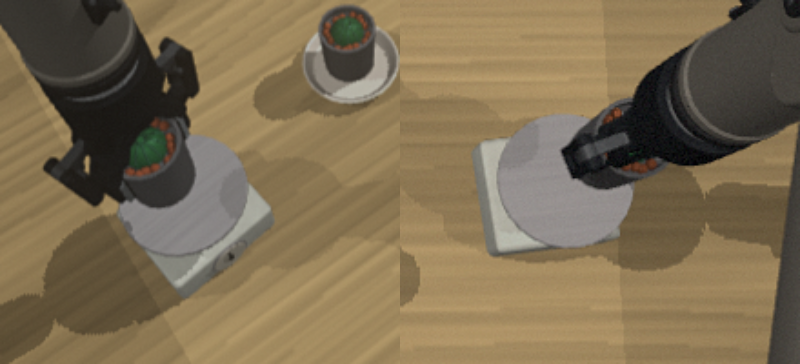

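Call:
step_arm:
  rows:
    - [-0.016,-0.001,0.007,0,0.05]
    - [-0.042,-0.004,0.019,0,0.05]
    - [-0.079,-0.008,0.035,0,0.05]
    - [-0.116,-0.012,0.051,0,0.05]
    - [-0.153,-0.015,0.067,0,0.05]

```text
time_s: 8.52
tool_pos: [0.5607, -0.1107, 0.192]
tcp_rot: [-1.354, 0.95, -0.947]
wrist_force: [-0.5, 0.7, -2.8]
width: 0.0619
```

Call:
step_arm:
  rows:
    - [-0.037,0,0.016,0,0.05]
    - [-0.074,0,0.033,0,0.05]
    - [-0.111,0,0.049,0,0.05]
    - [-0.148,0,0.065,0,0.05]
    - [-0.185,0,0.082,0,0.05]

```text
time_s: 9.15
tool_pos: [0.5742, 0.0907, 0.1918]
tcp_rot: [-1.355, 0.95, -0.948]
wrist_force: [0.5, 0.4, -1.8]
width: 0.062
```

Call:
step_arm:
  rows:
    - [-0.037,0,0.016,0,0.05]
    - [-0.074,0,0.033,0,0.05]
    - [-0.105,0,0.046,0,0.05]
    - [-0.13,0,0.057,0,0.05]
    - [-0.15,0,0.066,0,0.05]

```text
time_s: 9.78
tool_pos: [0.5848, 0.2541, 0.1917]
tcp_rot: [-1.355, 0.95, -0.946]
wrist_force: [-0.9, 0.0, -3.0]
width: 0.062
```

```bash
python3 - <<'E'
from h import *
s=bot.read_state();print(s["time_s"],s["tool_pos"],s["joint_positions"],s["wrist_force"],s["width"])
R=Ro.from_rotvec(s["tcp_rot"]).as_matrix()
print(R.T@(np.array([.592,.2945,.2])-s["tool_pos"]))
E
```

```text
9.775 [0.58484087 0.25413198 0.1917087 ] [-0.2237758   0.54020404 -0.34100696  1.29820746  0.176385    1.33401117
 -1.78239542] [-0.92404112  0.01890385 -2.95270718] 0.06198743161839693
[-0.03548293 -0.00828323  0.02054084]
```

Call:
step_arm:
  rows:
    - [-0.016,0,0.007,0,0.05]
    - [-0.026,0,0.013,0,0.05]
    - [-0.034,0.01,0.018,0,0.05]
    - [-0.034,0.03,0.018,0,0.05]
    - [-0.034,0.055,0.018,0,0.05]

```text
time_s: 10.4
tool_pos: [0.5926, 0.2887, 0.1364]
tcp_rot: [-1.353, 0.95, -0.952]
wrist_force: [0.5, 0.5, -3.2]
width: 0.0615
```

Call:
step_arm:
  rows:
    - [0,0.025,0,0,0.05]
    - [0,0.045,0,0,0.05]
    - [0,0.06,0,0,0.05]
    - [0,0.07,0,0,0.05]
    - [0,0.075,0,0,0.05]

```text
time_s: 11.02
tool_pos: [0.5919, 0.2892, 0.0618]
tcp_rot: [-1.354, 0.95, -0.95]
wrist_force: [1.0, -0.2, -3.3]
width: 0.0619
```

```bash
python3 - <<'E'
from h import *
s=bot.read_state();print(s["time_s"],s["tool_pos"],s["wrist_force"],s["width"])
R=Ro.from_rotvec(s["tcp_rot"]).as_matrix();print(R.round(3))
print(R.T@(np.array([.592,.2945,.045])-s["tool_pos"]))
a=np.linspace(0,2*np.pi,60);p=s["tool_pos"];zf=p[2]-.025
out=[]
for c,sl in(("scene",(130,370)),("top",(140,70))):
    im=snap(c,c+"6")[sl[0]:sl[0]+140,sl[1]:sl[1]+160];im=cv2.resize(im,(800,700))
    for cc,z,r,col in((p,zf,.029,(255,255,0)),(p,zf+.07,.032,(255,255,0)),((.592,.2945),.016,.057,(0,255,255))):
        q=(proj(c,np.c_[cc[0]+r*np.cos(a),cc[1]+r*np.sin(a),0*a+z])-[sl[1],sl[0]])*5
        cv2.polylines(im,[q.astype(int)],True,col,1)
    out.append(cv2.resize(im,(400,350),interpolation=cv2.INTER_AREA))
cv2.imwrite("pics/c6.png",np.hstack(out)[:,:,::-1])
E
```

```text
11.025 [0.5918894  0.28922133 0.06179541] [ 0.96426607 -0.23058347 -3.32309797] 0.06187326290275626
[[ 0.34  -0.     0.941]
 [-0.941 -0.     0.34 ]
 [ 0.    -1.    -0.   ]]
[-0.00492984  0.01679404  0.00190248]
```

View pics/c6.png

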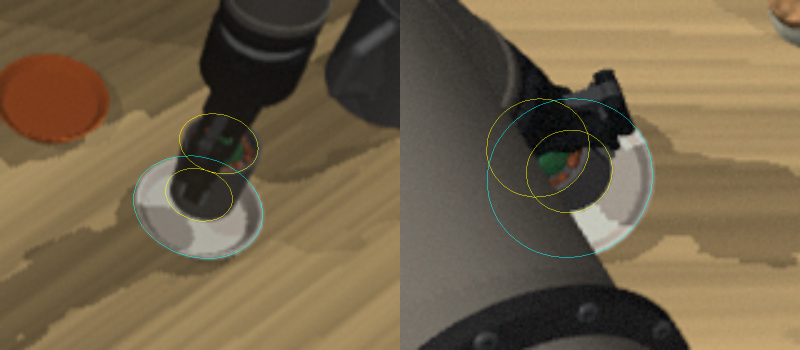

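Call:
step_arm:
  rows:
    - [-0.002,0.006,0,0,0.05]
    - [-0.004,0.012,0,0,0.05]
    - [-0.005,0.018,0,0,0.05]
    - [-0.005,0.022,0,0,0.05]
    - [-0.005,0.024,0,0,0.05]

```text
time_s: 11.75
tool_pos: [0.59, 0.2939, 0.0378]
tcp_rot: [-1.354, 0.95, -0.95]
wrist_force: [-0.0, 0.0, -3.2]
width: 0.0619
```

Call:
step_arm:
  rows:
    - [0,0.0005,0,0,0.05]
    - [0,0.001,0,0,0.05]
    - [0,0.0015,0,0,0.05]
    - [0,0.002,0,0,0.05]
    - [0,0.003,0,0,0.05]

```text
time_s: 12.38
tool_pos: [0.5902, 0.2941, 0.0354]
tcp_rot: [-1.353, 0.95, -0.95]
wrist_force: [-0.3, 0.9, -3.1]
width: 0.0618
```

Call:
step_arm:
  rows:
    - [0,0.0005,0,0,0.05]
    - [0,0.001,0,0,0.05]
    - [0,0.0015,0,0,0.05]
    - [0,0.002,0,0,0.05]

```text
time_s: 12.88
tool_pos: [0.5901, 0.2942, 0.0332]
tcp_rot: [-1.354, 0.95, -0.95]
wrist_force: [-0.6, -0.3, -3.8]
width: 0.0616
```

Call:
step_arm:
  rows:
    - [0,0.0005,0,0,0.05]
    - [0,0.001,0,0,0.05]
    - [0,0.0015,0,0,0.05]
    - [0,0.0015,0,0,0.05]

```text
time_s: 13.38
tool_pos: [0.5901, 0.2941, 0.0317]
tcp_rot: [-1.354, 0.95, -0.95]
wrist_force: [0.1, -0.2, -4.0]
width: 0.0618
```

Call:
step_arm:
  rows:
    - [0,0.0005,0,0,0.05]
    - [0,0.001,0,0,0.05]
    - [0,0.001,0,0,0.05]
    - [0,0.001,0,0,0.05]

```text
time_s: 13.88
tool_pos: [0.5901, 0.2942, 0.0308]
tcp_rot: [-1.354, 0.95, -0.95]
wrist_force: [0.4, 0.6, -3.1]
width: 0.0618
```

Call:
step_arm:
  rows:
    - [0,0.0005,0,0,0.05]
    - [0,0.001,0,0,0.05]
    - [0,0.001,0,0,0.05]
    - [0,0.001,0,0,0.05]

```text
time_s: 14.38
tool_pos: [0.5904, 0.2943, 0.0305]
tcp_rot: [-1.353, 0.95, -0.95]
wrist_force: [-1.4, -0.1, 2.5]
width: 0.0617
```

Call:
step_arm:
  rows:
    - [0,-0.0005,0,0,0.064]
    - [0,-0.0005,0,0,0.068]
    - [0,-0.0005,0,0,0.075]
    - [0,-0.0005,0,0,0.082]
    - [0,-0.0005,0,0,0.0854]
  squeeze: 20

```text
time_s: 15.0
tool_pos: [0.5902, 0.2941, 0.0302]
tcp_rot: [-1.354, 0.95, -0.95]
wrist_force: [0.8, 0.6, 0.1]
width: 0.0856
```

Call:
step_arm:
  rows:
    - [0,0,0,0,0.0854]
    - [0,0,0,0,0.0854]

```text
time_s: 15.25
tool_pos: [0.5902, 0.2941, 0.0303]
tcp_rot: [-1.354, 0.95, -0.95]
wrist_force: [-0.2, 0.2, -0.7]
width: 0.0855
```

```bash
python3 - <<'E'
from h import *
s=bot.read_state();print(s["time_s"],s["tool_pos"],s["wrist_force"],s["width"])
sl=(130,370)
cv2.imwrite("pics/c7.png",cv2.resize(snap("scene","scene7")[130:270,370:530],(640,560))[:,:,::-1])
E
```

```text
15.25 [0.59015625 0.29411294 0.03026713] [-0.16292937  0.19640621 -0.66426112] 0.08547224452827597
```

View pics/c7.png

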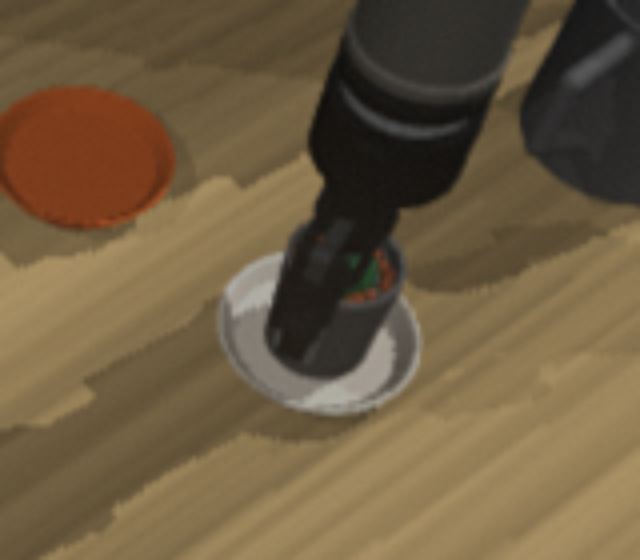

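Released; pot stands upright in the saucer. Retreat straight up, then away to see clearly.

Call:
step_arm:
  rows:
    - [0,-0.005,0,0,0.0854]
    - [0,-0.015,0,0,0.0854]
    - [0,-0.03,0,0,0.0854]
    - [0,-0.05,0,0,0.0854]
    - [0,-0.075,0,0,0.0854]

```text
time_s: 15.92
tool_pos: [0.5902, 0.2942, 0.1068]
tcp_rot: [-1.353, 0.95, -0.95]
wrist_force: [0.1, 0.4, 0.4]
width: 0.0853
```

Call:
step_arm:
  rows:
    - [0,-0.03,0,0,0.0854]
    - [0.01,-0.06,0,0,0.0854]
    - [0.04,-0.085,0,0,0.0854]
    - [0.075,-0.095,0,0,0.0854]
    - [0.11,-0.1,0,0,0.0854]

```text
time_s: 16.55
tool_pos: [0.6285, 0.1902, 0.2081]
tcp_rot: [-1.351, 0.947, -0.951]
wrist_force: [0.7, -0.2, -0.3]
width: 0.0859
```

Call:
step_arm:
  rows:
    - [0.035,0,0,0,0.0854]
    - [0.07,0,0,0,0.0854]
    - [0.1,0,0,0,0.0854]
    - [0.12,0,0,0,0.0854]
    - [0.12,0,0,0,0.0854]

```text
time_s: 17.18
tool_pos: [0.6689, 0.0757, 0.2058]
tcp_rot: [-1.353, 0.952, -0.954]
wrist_force: [-0.5, 0.5, 0.4]
width: 0.0851
```

```bash
python3 - <<'E'
from h import *
s=bot.read_state();print(s["time_s"],s["tool_pos"],s["wrist_force"],s["width"])
a=np.linspace(0,2*np.pi,60);out=[]
for c,sl in(("scene",(130,370)),("top",(140,70))):
    I=snap(c,c+"8")
    for x,ce,_ in green(I):print(c,"green",x,ce.round(1),ray(c,ce,.078).round(3))
    im=cv2.resize(I[sl[0]:sl[0]+140,sl[1]:sl[1]+160],(800,700))
    for z,r,col in((.006,.029,(255,255,0)),(.076,.032,(255,255,0)),(.016,.057,(0,255,255))):
        q=(proj(c,np.c_[.592+r*np.cos(a),.2945+r*np.sin(a),0*a+z])-[sl[1],sl[0]])*5
        cv2.polylines(im,[q.astype(int)],True,col,1)
    out.append(cv2.resize(im,(400,350),interpolation=cv2.INTER_AREA))
cv2.imwrite("pics/c8.png",np.hstack(out)[:,:,::-1])
E
```

```text
17.175 [0.66894693 0.07565561 0.20578834] [-0.52033553  0.47940505  0.37491354] 0.08509454446596314
scene green 1102 [ 21.5 562.2] [0.327 1.006 0.078]
scene green 67 [197.9 459.2] [0.602 0.294 0.078]
top green 369 [204.5 128.4] [0.59  0.293 0.078]
```

View pics/c8.png

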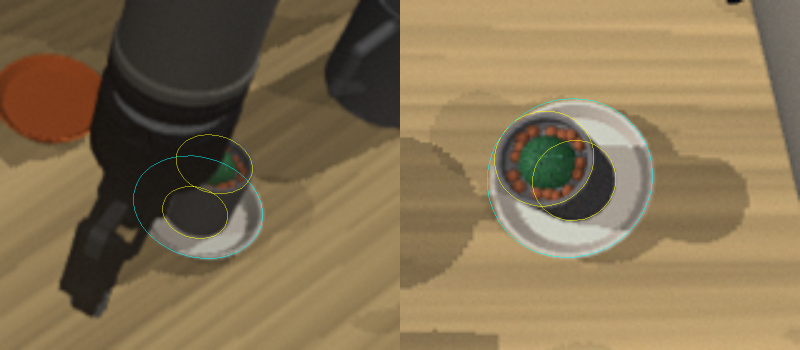

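View pics/scene8.png

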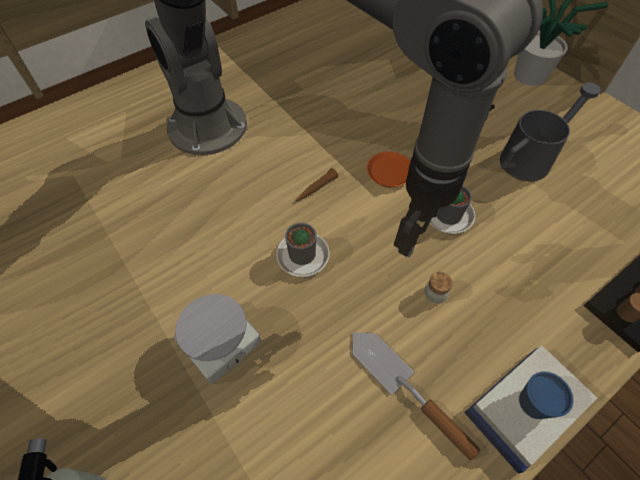

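```bash
python3 -c "
from station import bot
print(bot.finish_job())"
```

```text
the job is handed in; nothing more can be done
None
```

I lifted the potted cactus off the scale at about 16 mm/s until the wrist force settled at its weight (about 3.3 N). I then carried it over and set it down in the white saucer. I lowered the last few millimetres in steps until I felt contact, opened the gripper, moved straight up and then away. The job was handed in at about 17 s, well under the 43 s limit.

**Pot:** in the last top picture it stands upright in the saucer, about 2 mm from the middle. The saucer is where it was at the start.

**Rest of the scene:** the scale is empty with its pan up, the other cactus is where it was, and the robot is clear of everything with the wrist force near zero.

**Weak spots in the checks:**
- **Scene camera:** its last position reading put the pot about 10 mm off in x. The arm partly hid the plant in that picture, so I relied on the top view.
- **Pan speed:** I didn't measure it directly. I judged it from the slow lift and the force, which rose steadily at first and stayed between 3 and 4.5 N after that.

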